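# Size a forming mandrel on the hole gauge

## Task

Find the size of the mandrel that stands in the single wooden block: push its steel end through the holes of the sloping gauge plate, stepping down from wide to narrow, until a hole refuses it. Then leave it standing in the narrowest hole it passes through, pushed in until the collar sits flat on the plate, and let go. Leave the two spare mandrels and the other tools where they are.

Things in the scene. Friction and masses are not known exactly. Their poses are not given: they have to be found in the camera images.
- mandrel_a_handle (a point): Handle centre of a forming mandrel, on its axis, 35 mm above the brass collar's lower face and 85 mm above the tip. Round wooden handle, 26 mm diameter, its top 35 mm above this point; collar 30 mm diameter, 9 mm high. z: axis, tip to handle. It starts upright in a wooden block, collar resting on the block's top. 60 to 230 g. All three mandrels look alike as they stand.
- mandrel_a_tip (a point): Centre of the flat lower end of the same mandrel's steel bar; axes as mandrel_a_handle. The straight round bar reaches 50 mm below the collar, its last 5 mm tapered to 5 mm less in diameter. The bar is 12 mm thick on one mandrel, 16 on another, 20 on the third; which is which is not told and is hidden in the blocks.
- mandrel_b_handle (a point): Handle centre of a forming mandrel, on its axis, 35 mm above the brass collar's lower face and 85 mm above the tip. Round wooden handle, 26 mm diameter, its top 35 mm above this point; collar 30 mm diameter, 9 mm high. z: axis, tip to handle. It starts upright in a wooden block, collar resting on the block's top. 60 to 230 g. All three mandrels look alike as they stand.
- mandrel_b_tip (a point): Centre of the flat lower end of the same mandrel's steel bar; axes as mandrel_b_handle. The straight round bar reaches 50 mm below the collar, its last 5 mm tapered to 5 mm less in diameter. The bar is 12 mm thick on one mandrel, 16 on another, 20 on the third; which is which is not told and is hidden in the blocks.
- mandrel_c_handle (a point): Handle centre of a forming mandrel, on its axis, 35 mm above the brass collar's lower face and 85 mm above the tip. Round wooden handle, 26 mm diameter, its top 35 mm above this point; collar 30 mm diameter, 9 mm high. z: axis, tip to handle. It starts upright in a wooden block, collar resting on the block's top. 60 to 230 g. All three mandrels look alike as they stand.
- mandrel_c_tip (a point): Centre of the flat lower end of the same mandrel's steel bar; axes as mandrel_c_handle. The straight round bar reaches 50 mm below the collar, its last 5 mm tapered to 5 mm less in diameter. The bar is 12 mm thick on one mandrel, 16 on another, 20 on the third; which is which is not told and is hidden in the blocks.
- rest_mouth (a point): Centre of the socket's mouth in the top face of the single hardwood block (62 x 62 mm, 62 mm high, fixed to the bench, one round socket 23 mm wide and 55 mm deep). The mandrel to be gauged is the one that stands in this block. z up.
- spare_block: Double hardwood block (58 x 118 mm, 62 mm high, fixed) with the two spare mandrels in sockets 29 mm either side of its middle, along its y. Origin: centre of its underside. z up.
- gauge_plate: Steel gauge plate, 64 mm (x, up the slope, away from the robot) by 172 mm (y, along the row, to the wide end), 10 mm thick, fixed on a dark steel stand (base 105 x 192 mm), sloping 25 degrees from level, facing up and to the robot. Origin: centre of its underside; z: its normal, out of the upper face. Four through holes, 36 mm apart, square to the plate; over 60 mm free below.
- hole1 (a point): Centre of the mouth of gauge hole 1 (the widest), 22 mm wide, in the plate's upper face, 88 mm above the bench. Axes as the plate's: z out of the hole.
- hole2 (a point): Centre of the mouth of gauge hole 2 (number 2 from the wide end), 18 mm wide, in the plate's upper face, 88 mm above the bench. Axes as the plate's: z out of the hole.
- hole3 (a point): Centre of the mouth of gauge hole 3 (number 3 from the wide end), 14 mm wide, in the plate's upper face, 88 mm above the bench. Axes as the plate's: z out of the hole.
- hole4 (a point): Centre of the mouth of gauge hole 4 (the narrowest), 10 mm wide, in the plate's upper face, 88 mm above the bench. Axes as the plate's: z out of the hole.
- bench_block: Bystander: polished steel bench block, 64 x 64 x 20 mm, lying flat between the task's things. Origin: its underside's centre.
- dap_block: Bystander: brass doming block, a 44 mm cube with round hollows, standing on the bench. Origin: its underside's centre.
- file_round: Bystander: round needle file with a wooden handle, 180 mm long, 19 mm high, lying flat. Origin: the bench under its middle; x runs from handle to tip.
- file_flat: Bystander: flat needle file with a wooden handle, 180 mm long, 19 mm high, lying flat. Origin: the bench under its middle; x runs from handle to tip.
- saw_frame: Bystander: jeweller's saw frame lying flat, wooden handle and U-shaped steel bow, about 260 x 95 x 26 mm. Origin: the bench under the handle end of the blade; x along the blade, away from the handle.
- paper_cup: Bystander: white paper coffee cup with a lid, 84 mm wide, 116 mm tall, full. Origin: its underside's centre.
- pliers: Bystander: small pliers with blue grips, 130 mm long, 12 mm high, lying flat. Origin: near their pivot, on the bench.
Mind the look-alikes: they are no part of the job. What is shaped like the part that bears mandrel_a_handle but purple is not meant.

How it is judged:
On the way, in this order (a step that is already met when the one before it is completed fails the run):
1. the mandrel's steel end has gone through a hole of the gauge plate and shows below it (((z of mandrel_a_tip in the frame of hole1 between -0.06 and -0.014 m and x of mandrel_a_tip in the frame of hole1 between -0.01 and 0.01 m and y of mandrel_a_tip in the frame of hole1 between -0.12 and 0.012 m and z of mandrel_a_handle in the frame of hole1 above 0.02 m and angle between the z axis of mandrel_a_handle and the z axis of hole1, either way round below 0.2 rad) or (z of mandrel_b_tip in the frame of hole1 between -0.06 and -0.014 m and x of mandrel_b_tip in the frame of hole1 between -0.01 and 0.01 m and y of mandrel_b_tip in the frame of hole1 between -0.12 and 0.012 m and z of mandrel_b_handle in the frame of hole1 above 0.02 m and angle between the z axis of mandrel_b_handle and the z axis of hole1, either way round below 0.2 rad) or (z of mandrel_c_tip in the frame of hole1 between -0.06 and -0.014 m and x of mandrel_c_tip in the frame of hole1 between -0.01 and 0.01 m and y of mandrel_c_tip in the frame of hole1 between -0.12 and 0.012 m and z of mandrel_c_handle in the frame of hole1 above 0.02 m and angle between the z axis of mandrel_c_handle and the z axis of hole1, either way round below 0.2 rad))), for 0.05 s.
2. the next hole narrower than its own has been tried and has refused it: the tip stands on that hole's mouth (within 6 mm) and presses on the plate (((distance between mandrel_a_tip and hole3 below 0.006 m and angle between the z axis of mandrel_a_handle and the z axis of hole1, either way round below 0.2 rad and contact force between mandrel_a and gauge_plate above 1 N) or (distance between mandrel_b_tip and hole2 below 0.006 m and angle between the z axis of mandrel_b_handle and the z axis of hole1, either way round below 0.2 rad and contact force between mandrel_b and gauge_plate above 1 N) or (distance between mandrel_c_tip and hole4 below 0.006 m and angle between the z axis of mandrel_c_handle and the z axis of hole1, either way round below 0.2 rad and contact force between mandrel_c and gauge_plate above 1 N))), for 0.04 s.
At the end, for the whole second after the job is handed in: the mandrel that stood in the single block stands at rest in the narrowest hole that takes it (hole 1 for the 20 mm bar, hole 2 for 16 mm, hole 3 for 12 mm), collar down on the plate within 4 mm, square to the plate within 7 degrees; the two spares are within 20 mm of where they were (((z of mandrel_a_handle in the frame of hole2 between 0.031 and 0.039 m and x of mandrel_a_handle in the frame of hole2 between -0.006 and 0.006 m and y of mandrel_a_handle in the frame of hole2 between -0.006 and 0.006 m and angle between the z axis of mandrel_a_handle and the z axis of hole1, either way round below 0.12 rad and linear speed of mandrel_a below 0.02 m/s and distance of each of mandrel_b_handle, mandrel_c_handle from where it was at the start of the episode below 0.02 m and distance between each of mandrel_b_handle, mandrel_c_handle and rest_mouth above 0.08 m) or (z of mandrel_b_handle in the frame of hole1 between 0.031 and 0.039 m and x of mandrel_b_handle in the frame of hole1 between -0.006 and 0.006 m and y of mandrel_b_handle in the frame of hole1 between -0.006 and 0.006 m and angle between the z axis of mandrel_b_handle and the z axis of hole1, either way round below 0.12 rad and linear speed of mandrel_b below 0.02 m/s and distance of each of mandrel_a_handle, mandrel_c_handle from where it was at the start of the episode below 0.02 m and distance between each of mandrel_a_handle, mandrel_c_handle and rest_mouth above 0.08 m) or (z of mandrel_c_handle in the frame of hole3 between 0.031 and 0.039 m and x of mandrel_c_handle in the frame of hole3 between -0.006 and 0.006 m and y of mandrel_c_handle in the frame of hole3 between -0.006 and 0.006 m and angle between the z axis of mandrel_c_handle and the z axis of hole1, either way round below 0.12 rad and linear speed of mandrel_c below 0.02 m/s and distance of each of mandrel_a_handle, mandrel_b_handle from where it was at the start of the episode below 0.02 m and distance between each of mandrel_a_handle, mandrel_b_handle and rest_mouth above 0.08 m))); the robot touches nothing.
It fails at once if one of the bystanders is shifted by more than 30 mm (distance of any of bench_block, dap_block, file_round, file_flat, saw_frame, paper_cup, pliers from where it was at the start of the episode above 0.03 m).
It also fails if it takes over 61 s, if anything falls off the work surface, if the arm or the gripper's body presses on something with over 40 N, if the wrist force passes 120 N, or if a joint passes its speed limit or range.

## Robot

A 6-joint arm with a two-finger parallel gripper is mounted at the origin on the work surface. World frame = base frame: x ahead of the robot, y to its left, z up, the work surface at z = 0. Lengths are in m, angles in rad, forces in N, time in s.
With the tool pointing down it reaches from about 0.325 to 0.775 m from the base axis. Payload 5.5 kg.
Tool frame: the origin (TCP) lies between the finger pads; the fingertips stand 8 mm ahead of it and the grasp point (between the pads) lies 11 mm behind it (ctrl.tip_extent is the distance from the TCP to the fingertips, in m); z points along the fingers, x is the direction in which the jaws open and shut, and the axes are right-handed (so a half turn about z gives the same grasp; the last joint's range is limited). The gripper opens to 85 mm and grips with 20 to 120 N. Pads are 22 mm wide; open, the fingers measure 114 mm over their backs; the gripper's body (76 mm by 85 mm) begins 54 mm behind the grasp point. The pads swing forward as they close: fully open they stand 13 mm farther back than shut.
Start: joints at [-1.358, 0.091, 1.231, -0, 1.82, -0.057], TCP at [0.16, -0.578, 0.239] pointing down, gripper open.
Joint ranges: [-2.87, 2.87], [-0.86, 2.18], [0.17, 2.46], [-1.51, 4.65], [0.06, 2.69], [-2.65, 2.65]. Speed limits (rad/s): [2.57, 2.57, 3.01, 3.14, 3.14, 3.14].

## Interface

Orientations are given as a rotation vector (axis times angle).
In Python, from workcell import state, eyes, ctrl gives the robot as it stands. The module is installed in compiled form; this text tells all that it offers.
- The arm moves only by the tool send_rows, never from a script. Its argument "series" is a list of rows, each a list of 7 numbers: the turn, a rotation vector about the tool's x, y, z as a fraction of full scale, then the shift along the tool's x, y, z as a fraction of full scale, then the finger opening in mm, from 0 to 85.4. In form: [[wx, wy, wz, tx, ty, tz, gripper], ...]. A call has 1 to 8 rows; each row shifts and turns the commanded pose from where the row before left it, along the tool's axes as they then stand; what a row does not reach is not made up. Full scale, the value 1, is 0.02 m for a shift and 5 degrees for a turn. A row lasts 1/10 s, in which the tool goes at most 50 mm and 8.59 degrees, less where a joint would pass 70% of its speed; a pose out of reach is approached as far as the arm can. A call with a number of a shift or a turn outside -1 to 1 is refused whole. A call with a gripper value outside its range is refused whole. The fingers move at their own pace and stop on an object; "force" is the grip in N (left out, the last holds). Time passes only in rows, so rows that do not move let the fingers close. It gives the time, the measured TCP pose, the force and the opening at its end, in the units of the state.
- state(): the state, without advancing time (a new reading comes with each control period).
- eyes.capture(name): name is "side" or "top"; returns a dict with "img" (480x640x3 uint8, red, green, blue), "fx", "fy", "cx", "cy" (pixels), "distortion" ([k1, k2, p1, p2, k3] as OpenCV has them; the pictures are not rectified), "rvec" (rotation vector, rad) and "tvec" (3), from world to camera coordinates, as OpenCV has them. Camera axes: x right, y down, z forward; pixel columns grow to the right and rows downward; lengths in m; the calibration is good to about 2 mm. A picture is of the moment at which its call begins. There is no depth.
- ctrl.close_job(): hands the job in, once; it reports no verdict.
The state is a dict: "time": time; "joints": joint angles; "qvel": joint speeds; "joint_efforts": joint torques, N m; "ee_pos": TCP position; "eef_rot": TCP orientation; "wrist_force": force on the tool from outside, world axes, zero at the start; "moment": the same for the moment, N m; "finger_gap": opening from 0.0 (shut) to 1.0 (fully open).
Only numpy, scipy, OpenCV 4.12 (cv2) and the standard library are available. Lean on these libraries where they do the work, as an engineer would, in place of code of your own. Each camera call takes 0.05 s, during which the arm holds its last target. There are 200 camera calls.

## Working session

There is one attempt and no reset: what is moved stays moved. The work goes in short steps, Python scripts to look and compute and a tool call to move; the robot and the scene stay as the last step left them, time stands still between calls to the robot, and variables do not carry over. Pictures are saved under pics/ and viewed, about 8 in all and at most 12, crops included, and the job is handed in when it is done.

Besides the shell and the picture viewer there is one more tool, called as name(argument=value, ...), one argument or row to a line, values as JSON. send_rows: Moves the arm, as the interface text tells. Shift numbers are shares of 0.02 m and turn numbers shares of 5 degrees, none past 1 either way. Its arguments: {"type":"object","properties":{"series":{"type":"array"},"force":{"type":"number"}},"required":["series"]}

```bash
mkdir -p pics; python3 - <<'E'
from workcell import state,eyes,ctrl
import cv2,numpy as np,pickle
for n in ("side","top"):
    c=eyes.capture(n); pickle.dump(c,open(f"{n}0.pkl","wb"))
    cv2.imwrite(f"pics/{n}0.png",c["img"][:,:,::-1])
    R=cv2.Rodrigues(np.array(c["rvec"]))[0]
    print(n,c["fx"],c["cx"],c["cy"],c["distortion"],"pos",-R.T@np.array(c["tvec"]),"fwd",R[2],"right",R[0])
print(state(),ctrl.tip_extent)
E
```

```text
side 513.518206294206 313.3991400211937 243.1412450107142 [-0.04503815  0.          0.          0.          0.        ] pos [0.14524052 0.64426708 0.98302187] fwd [ 0.38024511 -0.56304698 -0.73375183] right [-0.83228419 -0.55431727 -0.00594932]
top 579.5373930783103 323.9810505196382 249.00058459747325 [-0.06169718  0.          0.          0.          0.        ] pos [ 0.38012208 -0.00605534  1.53224944] fwd [ 1.37235277e-01  4.53433074e-04 -9.90538375e-01] right [-0.01182056 -0.99992794 -0.00209542]
{'time': 0.1, 'joints': array([-1.35769067e+00,  9.18367596e-02,  1.23181137e+00, -1.47107757e-05,
        1.81977244e+00, -5.67071503e-02]), 'qvel': array([ 0.00089292, -0.00148889, -0.00413492, -0.00113072,  0.00135202,
        0.00121948]), 'joint_efforts': array([ 2.55765066e-03, -4.60216498e+01, -4.19219220e+01, -1.93145229e-05,
        1.06060281e-02, -3.25212795e-06]), 'ee_pos': array([ 0.15986964, -0.57806179,  0.23820614]), 'eef_rot': array([-2.49909525e+00,  1.90177023e+00,  2.19644184e-03]), 'wrist_force': array([ 0.34239953,  0.06849754, -0.01737145]), 'moment': array([0.01093386, 0.06416414, 0.03872933]), 'finger_gap': 1.0021490278688603} 0.008
```

View pics/side0.png

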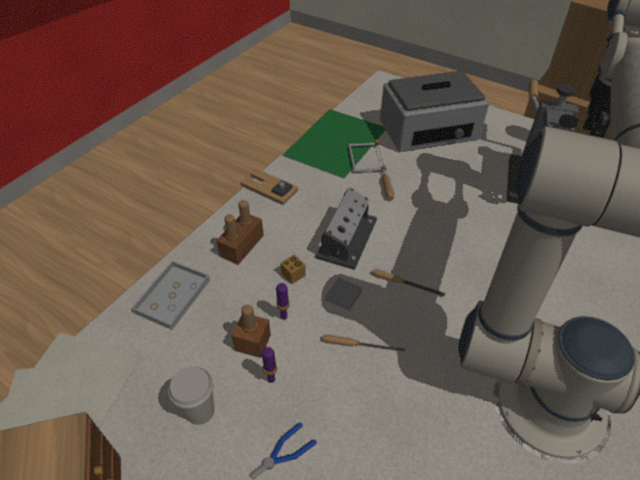

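View pics/top0.png

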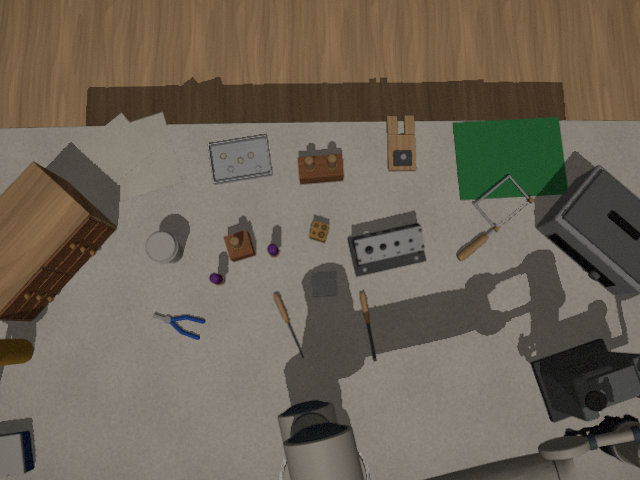

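The top view shows the single block with a wooden-handled mandrel at about (240,245), and the double block with the spares at (321,166). The gauge plate is at (387,247), its wide hole on the left. The candidates for the mandrel are the wooden handle in the single block (240,240), the purple look-alikes at (273,249) and (216,279), and the two spares. The wooden one in the single block fits the description. I'll confirm that in an enlarged crop.

```bash
cat > lib.py <<'E'
import cv2,numpy as np,pickle
from scipy.spatial.transform import Rotation as Ro
def K(c): return np.array([[c["fx"],0,c["cx"]],[0,c["fy"],c["cy"]],[0,0,1.]])
def ray(c,uv):
    p=cv2.undistortPoints(np.array(uv,float).reshape(-1,1,2),K(c),np.array(c["distortion"])).reshape(-1,2)
    R=cv2.Rodrigues(np.array(c["rvec"]))[0]
    d=np.c_[p,np.ones(len(p))]@R
    return -R.T@np.array(c["tvec"]).ravel(),d/np.linalg.norm(d,axis=1)[:,None]
def onz(c,uv,z):
    o,d=ray(c,uv); return o+d*((z-o[2])/d[:,2])[:,None]
def tri(c1,u1,c2,u2):
    o1,d1=ray(c1,u1);o2,d2=ray(c2,u2);out=[]
    for a,b in zip(d1,d2):
        s,t=np.linalg.lstsq(np.c_[a,-b],o2-o1,rcond=None)[0]
        p,q=o1+s*a,o2+t*b; out.append(np.r_[(p+q)/2,np.linalg.norm(p-q)])
    return np.array(out)
def proj(c,P): return cv2.projectPoints(np.array(P,float).reshape(-1,3),np.array(c["rvec"]),np.array(c["tvec"]),K(c),np.array(c["distortion"]))[0].reshape(-1,2)
def load(n): return pickle.load(open(n+".pkl","rb"))
def snap(n,tag):
    from workcell import eyes
    c=eyes.capture(n); pickle.dump(c,open(f"{n}{tag}.pkl","wb")); return c
def crop(c,x,y,w,h,s):
    return cv2.resize(np.ascontiguousarray(c["img"][y:y+h,x:x+w,::-1]),None,fx=s,fy=s,interpolation=cv2.INTER_CUBIC)
E
python3 - <<'E'
from lib import *
t,s=load("top0"),load("side0")
a=np.vstack([np.hstack([crop(t,200,215,100,75,4),crop(t,340,210,100,75,4)]),np.hstack([crop(s,220,290,100,75,4),crop(s,310,185,100,75,4)])])
cv2.imwrite("pics/crop.png",a)
# dark holes in the plate, both views
for n,c,(x,y,w,h) in(("top",t,(345,220,85,58)),("side",s,(325,188,45,62))):
    g=cv2.resize(cv2.cvtColor(c["img"][y:y+h,x:x+w],cv2.COLOR_RGB2GRAY),None,fx=8,fy=8,interpolation=cv2.INTER_CUBIC)
    for th in(60,75,90):
        cs,_=cv2.findContours((g<th).astype(np.uint8),cv2.RETR_LIST,cv2.CHAIN_APPROX_NONE)
        for k in cs:
            A=cv2.contourArea(k)
            if 200<A<8000:
                e=cv2.fitEllipse(k); u=np.array(e[0])/8-7/16+[x,y]
                print(n,th,u.round(2),(np.array(e[1])/8).round(1),(onz(c,u,.088)[0]*1000).round(1))
E
```

```text
top 60 [364.33 269.33] [5.2 5.3] [ 527.6 -105.8   88. ]
top 60 [415.94 257.72] [5.1 5.4] [ 555.3 -236.3   88. ]
top 60 [368.68 249.3 ] [7.2 7.5] [ 578.1 -117.9   88. ]
top 60 [382.51 246.19] [5.5 6.1] [ 585.6 -152.9   88. ]
top 60 [396.42 243.06] [4.1 4.7] [ 593.1 -188.2   88. ]
top 60 [410.28 240.01] [2.6 2.9] [ 600.5 -223.5   88. ]
top 75 [364.36 269.38] [4.3 4.4] [ 527.5 -105.9   88. ]
top 75 [415.92 257.7 ] [4.2 4.4] [ 555.3 -236.2   88. ]
top 75 [368.67 249.38] [7.8 8.2] [ 577.9 -117.8   88. ]
top 75 [422.37 245.87] [2.2 2.8] [ 585.2 -253.6   88. ]
top 75 [382.52 246.26] [6.1 6.7] [ 585.4 -152.9   88. ]
top 75 [396.42 243.11] [4.6 5.2] [ 593.  -188.2   88. ]
top 75 [410.24 240.07] [3.2 3.6] [ 600.3 -223.4   88. ]
top 75 [359.3  232.09] [3.5 6.4] [622.3 -95.1  88. ]
top 75 [419.68 229.61] [2.4 2.8] [ 626.8 -248.2   88. ]
top 75 [357.1  229.09] [2.  3.3] [630.  -89.7  88. ]
top 75 [371.74 225.85] [2.9 4.7] [ 637.9 -127.    88. ]
top 75 [379.86 226.18] [6.  6.9] [ 636.8 -147.5   88. ]
top 75 [389.57 220.58] [1.8 2.9] [ 650.9 -172.5   88. ]
top 75 [386.09 221.88] [3.6 5. ] [ 647.7 -
[... 894 characters left out ...]
1 -118.5   88. ]
side 75 [345.78 219.29] [4.1 6.5] [ 586.6 -153.8   88. ]
side 75 [350.57 209.91] [3.1 4.5] [ 594.  -189.4   88. ]
side 75 [355.22 200.83] [1.6 2.7] [ 601.4 -225.1   88. ]
side 90 [341.   228.96] [6.6 9.3] [ 579.  -118.7   88. ]
side 90 [345.88 219.25] [5.  7.4] [ 586.5 -154.1   88. ]
side 90 [358.42 214.52] [2.  2.7] [ 569.  -185.8   88. ]
side 90 [350.58 209.81] [4.1 5.5] [ 594.2 -189.7   88. ]
side 90 [362.69 205.26] [2.7 3.5] [ 577.1 -221.1   88. ]
side 90 [355.23 200.82] [2.7 3.8] [ 601.4 -225.1   88. ]
side 90 [365.65 198.33] [2.4 3. ] [ 583.7 -248.1   88. ]
side 90 [344.82 192.97] [1.6 6.8] [ 639.5 -236.3   88. ]
side 90 [351.47 189.21] [2.1 3.3] [ 632.6 -258.6   88. ]
```

View pics/crop.png

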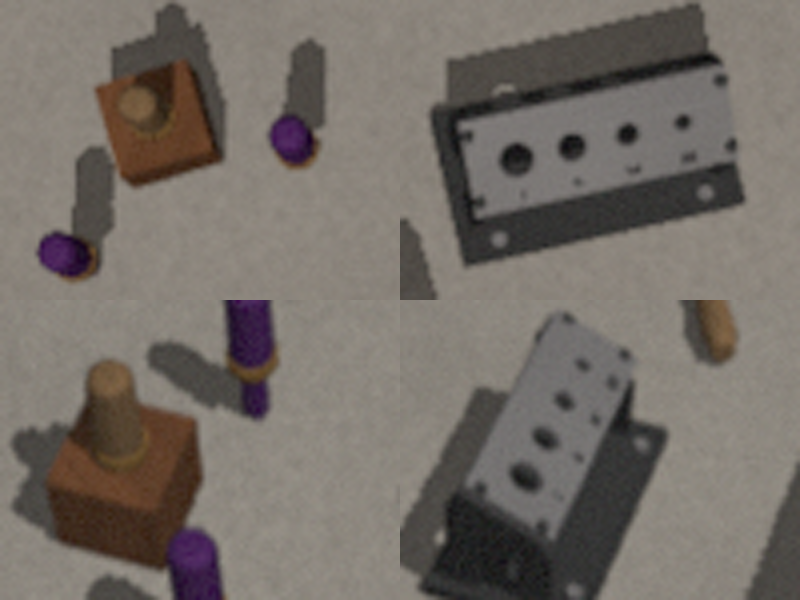

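The crop confirms it: the wooden handle with brass collar stands in the single block, handle top at about (234,241) in the top view and (247,309) in the side view. Both look-alikes are purple. The plate's four holes run wide to narrow, from top (368.7,249.3) to (410.3,240). Next I'll measure the handle and the plate frame.

```bash
python3 - <<'E'
from lib import *
t,s=load("top0"),load("side0")
# wood handle mask: lighter than red-brown block
for n,c,(x,y,w,h) in(("top",t,(222,228,30,32)),("side",s,(236,300,26,38))):
    im=cv2.resize(c["img"][y:y+h,x:x+w],None,fx=8,fy=8,interpolation=cv2.INTER_CUBIC)
    f=im.astype(float)
    m=((f[:,:,0]/(f[:,:,1]+1)<1.55)&(f[:,:,0]/(f[:,:,2]+1)>1.25)&(f[:,:,0]>70)).astype(np.uint8)
    k=max(cv2.findContours(m,cv2.RETR_EXTERNAL,cv2.CHAIN_APPROX_NONE)[0],key=cv2.contourArea)
    b=k.reshape(-1,2)/8-7/16+[x,y]; print(n,"box",b.min(0),b.max(0),cv2.contourArea(k)/64)
print("tri top",tri(t,[[234.2,241.2]],s,[[247.6,309]]).round(4), onz(t,[[234.2,241.2]],.132), onz(s,[[247.6,309]],.132))
# block top corners, top view crop/4 ; side
for uv in([97,88],[185,60],[222,157],[133,185]): print((onz(t,[[200+uv[0]/4,215+uv[1]/4]],.062)[0]).round(4))
for uv in([200,422],[100,390],[48,480],[155,515]): print("s",(onz(s,[[220+uv[0]/4,290+(uv[1]-300)/4]],.062)[0]).round(4))
for u in([273.5,250.5],[216,279]): print("purple",onz(t,[u],.1).round(3))
h=np.array([[578.4,-118.2],[586,-153.5],[593.5,-188.8],[600.9,-224.2]])
v=h[0]-h[3]; psi=np.arctan2(-v[0],v[1]); print("psi deg",np.degrees(psi))
from workcell import state
print(Ro.from_rotvec(state()["eef_rot"]).as_matrix().round(4))
E
```

```text
top box [223.0625 232.1875] [251.4375 259.4375] 405.328125
side box [235.5625 304.3125] [261.4375 337.4375] 558.75
tri top [[0.5968 0.2147 0.1307 0.0013]] [[0.5960622 0.2141495 0.132    ]] [[0.59680549 0.21557985 0.132     ]]
[0.6181 0.251  0.062 ]
[0.6357 0.1943 0.062 ]
[0.5724 0.1701 0.062 ]
[0.555  0.2271 0.062 ]
s [0.5749 0.1774 0.062 ]
s [0.6329 0.1908 0.062 ]
s [0.6196 0.2509 0.062 ]
s [0.5596 0.2366 0.062 ]
purple [[0.576 0.121 0.1  ]]
purple [[0.507 0.264 0.1  ]]
psi deg 11.98396937200472
[[ 2.665e-01 -9.638e-01 -4.000e-04]
 [-9.638e-01 -2.665e-01  1.800e-03]
 [-1.800e-03 -1.000e-04 -1.000e+00]]
```

send_rows(
  series=[
    [0, 0, 0.7, 0, 0, 0, 60],
    [0, 0, 0, -0.978, -0.845, 0, 60],
    [0, 0, 0, -0.978, -0.845, 0, 60],
    [0, 0, 0, -0.978, -0.845, 0, 60],
    [0, 0, 0, -0.978, -0.845, 0, 60],
    [0, 0, 0, -0.978, -0.845, 0, 60],
    [0, 0, 0, -0.978, -0.845, 0, 60],
    [0, 0, 0, -0.978, -0.845, 0, 60],
  ],
  force=40,
)

```text
time: 0.9
ee_pos: [0.2476, -0.4187, 0.2387]
eef_rot: [-2.44, 1.978, 0.001]
wrist_force: [0.5, 0.3, -0.7]
finger_gap: 0.706
```

send_rows(
  series=[
    [0, 0, 0, -0.978, -0.845, 0, 60],
    [0, 0, 0, -0.978, -0.845, 0, 60],
    [0, 0, 0, -0.978, -0.845, 0, 60],
    [0, 0, 0, -0.978, -0.845, 0, 60],
    [0, 0, 0, -0.978, -0.845, 0, 60],
    [0, 0, 0, -0.978, -0.845, 0, 60],
    [0, 0, 0, -0.978, -0.845, 0, 60],
    [0, 0, 0, -0.978, -0.845, 0, 60],
  ],
)

```text
time: 1.7
ee_pos: [0.3474, -0.2377, 0.2389]
eef_rot: [-2.441, 1.978, 0.001]
wrist_force: [0.2, 0.6, 0.0]
finger_gap: 0.706
```

send_rows(
  series=[
    [0, 0, 0, -0.978, -0.845, 0, 60],
    [0, 0, 0, -0.978, -0.845, 0, 60],
    [0, 0, 0, -0.978, -0.845, 0, 60],
    [0, 0, 0, -0.978, -0.845, 0, 60],
    [0, 0, 0, -0.978, -0.845, 0, 60],
    [0, 0, 0, -0.978, -0.845, 0, 60],
    [0, 0, 0, -0.978, -0.845, 0, 60],
    [0, 0, 0, -0.978, -0.845, 0, 60],
  ],
)

```text
time: 2.5
ee_pos: [0.4472, -0.0566, 0.2388]
eef_rot: [2.441, -1.978, -0.001]
wrist_force: [0.1, -0.1, -0.3]
finger_gap: 0.707
```

send_rows(
  series=[
    [0, 0, 0, -0.978, -0.845, 0, 60],
    [0, 0, 0, -0.978, -0.845, 0, 60],
    [0, 0, 0, -0.978, -0.845, 0, 60],
    [0, 0, 0, -0.978, -0.845, 0, 60],
    [0, 0, 0, -0.978, -0.845, 0, 60],
    [0, 0, 0, -0.978, -0.845, 0, 60],
    [0, 0, 0, -0.978, -0.845, 0, 60],
    [0, 0, 0, -0.978, -0.845, 0, 60],
  ],
)

```text
time: 3.3
ee_pos: [0.5471, 0.1245, 0.2387]
eef_rot: [2.44, -1.977, -0.001]
wrist_force: [0.3, 0.1, -0.4]
finger_gap: 0.703
```

send_rows(
  series=[
    [0, 0, 0, -0.978, -0.845, 0, 60],
    [0, 0, 0, -0.978, -0.845, 0, 60],
    [0, 0, 0, -0.978, -0.845, 0, 60],
    [0, 0, 0, -0.978, -0.845, 0, 60],
    [0, 0, 0, 0, 0, 0, 60],
    [0, 0, 0, 0, 0, 0, 60],
  ],
)

```text
time: 3.9
ee_pos: [0.5965, 0.2141, 0.2382]
eef_rot: [2.44, -1.976, -0.001]
wrist_force: [-0.1, -0.3, -0.5]
finger_gap: 0.698
```

```bash
python3 - <<'E'
from lib import *
from workcell import state
s=snap("side","1"); st=state(); print(st["ee_pos"],st["joints"])
cv2.imwrite("pics/side1.png",crop(s,190,250,130,100,5))
for c in(s,):
    print(proj(c,[st["ee_pos"]]))
E
```

```text
[0.59646129 0.21356249 0.23876261] [ 2.90328351e-01  1.84164862e-01  1.13012541e+00 -3.79860189e-04
  1.82852966e+00  1.65232553e+00]
[[242.67934355 274.99820714]]
```

View pics/side1.png

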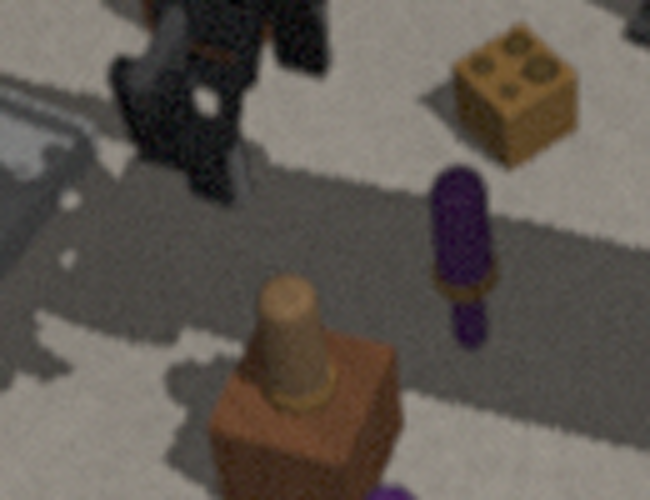

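The side view shows the fingers straddling a point straight above the handle, their midpoint at (243,276) agreeing with the projected TCP. I'll descend and grip.

send_rows(
  series=[
    [0, 0, 0, 0, 0, 0.95, 60],
    [0, 0, 0, 0, 0, 0.95, 60],
    [0, 0, 0, 0, 0, 0.95, 60],
    [0, 0, 0, 0, 0, 0.95, 60],
    [0, 0, 0, 0, 0, 0.95, 60],
    [0, 0, 0, 0, 0, 0.95, 60],
    [0, 0, 0, 0, 0, 0.95, 60],
    [0, 0, 0, 0, 0, 0.95, 60],
  ],
)

```text
time: 4.75
ee_pos: [0.5965, 0.2127, 0.0871]
eef_rot: [-2.439, 1.979, -0.001]
wrist_force: [-0.5, -0.2, 1.1]
finger_gap: 0.702
```

send_rows(
  series=[
    [0, 0, 0, 0, 0, 0, 60],
    [0, 0, 0, 0, 0, 0, 10],
    [0, 0, 0, 0, 0, 0, 10],
    [0, 0, 0, 0, 0, 0, 10],
    [0, 0, 0, 0, 0, 0, 10],
    [0, 0, 0, 0, 0, 0, 10],
    [0, 0, 0, 0, 0, 0, 10],
    [0, 0, 0, 0, 0, 0, 10],
  ],
  force=60,
)

```text
time: 5.55
ee_pos: [0.5976, 0.214, 0.0894]
eef_rot: [-2.439, 1.977, -0.003]
wrist_force: [-0.3, -0.9, 5.7]
finger_gap: 0.288
```

send_rows(
  series=[
    [0, 0, 0, 0, 0, -0.4, 10],
    [0, 0, 0, 0, 0, -1, 10],
    [0, 0, 0, 0, 0, -1, 10],
    [0, 0, 0, 0, 0, -1, 10],
    [0, 0, 0, 0, 0, -1, 10],
    [0, 0, 0, 0, 0, -1, 10],
    [0, 0, 0, 0, 0, -1, 10],
    [0, 0, 0, 0, 0, -1, 10],
  ],
)

```text
time: 6.35
ee_pos: [0.5965, 0.2141, 0.2361]
eef_rot: [2.441, -1.978, -0.001]
wrist_force: [0.4, -0.4, -1.2]
finger_gap: 0.286
```

```bash
python3 - <<'E'
from lib import *
from workcell import state
t,s=snap("top","2"),snap("side","2"); st=state(); print(st["ee_pos"],st["eef_rot"],st["finger_gap"],st["wrist_force"])
P=np.array(st["ee_pos"]); print(proj(s,[P,P-[0,0,.0774]]),proj(t,[P,P-[0,0,.0774]]))
cv2.imwrite("pics/s2.png",np.hstack([crop(s,200,240,80,100,5),crop(t,200,190,80,100,5)]))
E
```

```text
[0.59758738 0.2143952  0.23926007] [-2.43710079  1.97460112 -0.00498532] 0.2854189168354022 [ 0.01387161 -0.00245546 -0.37981631]
[[241.90147006 274.86049619]
 [246.14658801 299.60833329]] [[226.74941775 233.40977775]
 [232.17043284 238.69777936]]
```

View pics/s2.png

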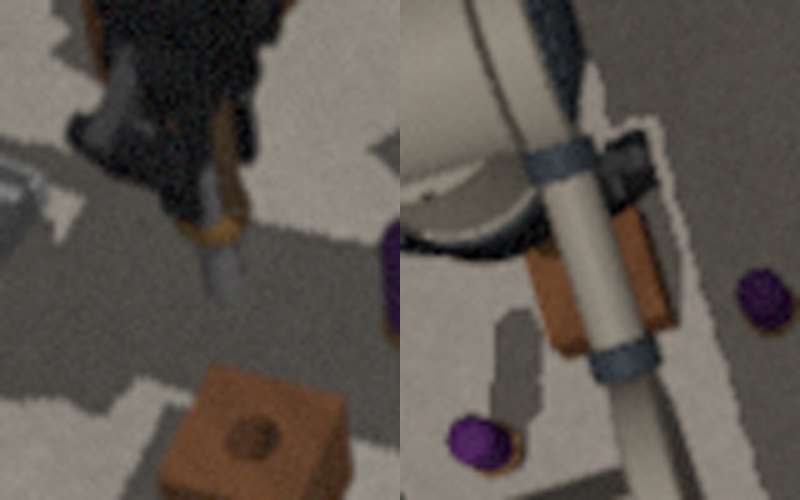

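The side view shows the mandrel held square, with its tip at about (245.6,299.6) against a predicted (246.1,299.6). The socket in the block is empty. I'll carry it to a point on hole 1's axis and tilt it 25°.

send_rows(
  series=[
    [0, 0, 0, 0.5, 0.25, 0, 10],
    [0, 0, 0, 0.945, 0.467, 0, 10],
    [0, 0, 0, 0.945, 0.467, 0, 10],
    [0, 0, 0, 0.945, 0.467, 0, 10],
    [0, 0, 0, 0.945, 0.467, 0, 10],
    [0, 0, 0, 0.945, 0.467, 0, 10],
    [0, 0, 0, 0.945, 0.467, 0, 10],
    [0, 0, 0, 0.945, 0.467, 0, 10],
  ],
)

```text
time: 7.25
ee_pos: [0.5562, 0.0587, 0.233]
eef_rot: [2.439, -1.977, -0.004]
wrist_force: [0.9, -0.1, -1.0]
finger_gap: 0.285
```

send_rows(
  series=[
    [0, 0, 0, 0.945, 0.467, 0, 10],
    [0, 0, 0, 0.945, 0.467, 0, 10],
    [0, 0, 0, 0.945, 0.467, 0, 10],
    [0, 0, 0, 0.945, 0.467, 0, 10],
    [0, 0, 0, 0.945, 0.467, 0, 10],
    [0, 0, 0, 0.945, 0.467, 0, 10],
    [0, 0, 0, 0.945, 0.467, 0, 10],
    [0, 0, 0, 0.945, 0.467, 0, 10],
  ],
)

```text
time: 8.05
ee_pos: [0.5142, -0.1043, 0.2331]
eef_rot: [2.439, -1.977, -0.005]
wrist_force: [0.2, 0.1, -0.6]
finger_gap: 0.294
```

send_rows(
  series=[
    [0, 0, 0, 0.945, 0.467, 0, 10],
    [0, 0, 0, 0.445, 0.217, 0, 10],
    [1, 0, 0, 0, 0, 0, 10],
    [1, 0, 0, 0, 0, 0, 10],
    [1, 0, 0, 0, 0, 0, 10],
    [1, 0, 0, 0, 0, 0, 10],
    [1, 0, 0, 0, 0, 0, 10],
    [0, 0, 0, 0, 0, 0, 10],
  ],
)

```text
time: 8.85
ee_pos: [0.5061, -0.1333, 0.2329]
eef_rot: [-2.156, 1.751, -0.385]
wrist_force: [-0.4, 1.0, -1.3]
finger_gap: 0.29
```

```bash
cat >> lib.py <<'E'
H=np.array([[.5784,-.1182,.088],[.586,-.1535,.088],[.5935,-.1888,.088],[.6009,-.2242,.088]])
PSI=np.radians(11.98)
RP=Ro.from_euler("ZY",[PSI,-np.radians(25)]).as_matrix()  # columns: plate x,y,z
L=.0774
def report(h):
    from workcell import state
    st=state(); R=Ro.from_rotvec(st["eef_rot"]).as_matrix(); p=np.array(st["ee_pos"]); tip=p+R[:,2]*L
    e=RP.T@(tip-H[h-1]); print("t",round(st["time"],2),"tip in hole%d frame mm"%h,(e*1000).round(1),"ee",p.round(4),"F plate",(RP.T@st["wrist_force"]).round(1),"gap",round(st["finger_gap"],3))
    print("tool z vs -n, plate axes",(RP.T@R).round(3).tolist(),"toolshift to mouth/20mm",(R.T@(H[h-1]-tip)/.02).round(3))
    return st,R,tip
E
python3 - <<'E'
from lib import *
print(RP); report(1)
t,s=snap("top","3"),snap("side","3")
cv2.imwrite("pics/s3.png",np.hstack([crop(s,300,160,80,100,5),crop(t,340,190,80,100,5)]))
st,R,tip=report(1); print(proj(s,[tip,tip-R[:,2]*.05]),proj(t,[tip,tip-R[:,2]*.05]))
E
```

```text
[[ 0.88656851 -0.20757024 -0.41341369]
 [ 0.18812253  0.97822012 -0.08772297]
 [ 0.42261826  0.          0.90630779]]
t 8.85 tip in hole1 frame mm [-5.8  0.3 85.1] ee [ 0.5061 -0.1333  0.2329] F plate [-0.8  1.1 -1.1] gap 0.29
tool z vs -n, plate axes [[-0.003, -1.0, -0.001], [-1.0, 0.003, 0.001], [-0.001, 0.001, -1.0]] toolshift to mouth/20mm [ 0.018 -0.295  4.255]
t 8.95 tip in hole1 frame mm [-4.2 -0.  86.1] ee [ 0.5072 -0.1333  0.2344] F plate [ 1.  -0.2 -0.3] gap 0.289
tool z vs -n, plate axes [[-0.001, -1.0, -0.002], [-1.0, 0.001, -0.0], [0.0, 0.002, -1.0]] toolshift to mouth/20mm [-3.000e-03 -2.210e-01  4.303e+00]
[[358.62343477 210.61019338]
 [368.7594901  198.24237813]] [[375.10232847 261.1275267 ]
 [378.89933515 267.70392669]]
```

View pics/s3.png

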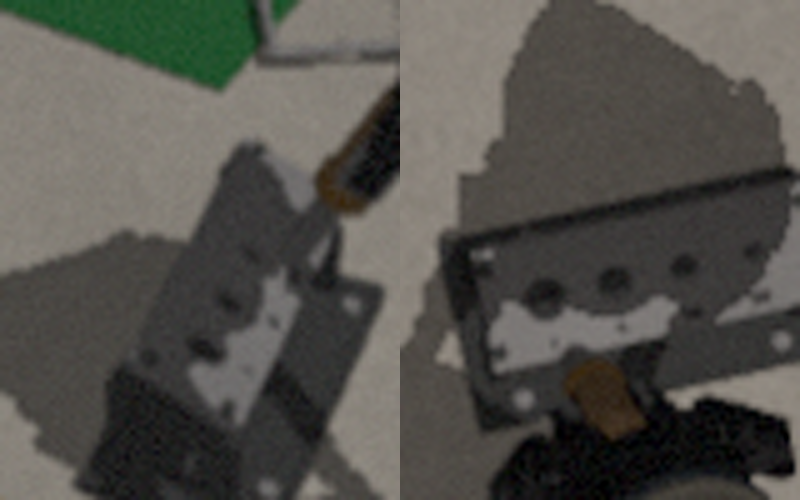

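The side view has the tip at about (357,211) against a predicted (358.6,210.6), with the tool square to the plate. I'll approach hole 1.

send_rows(
  series=[
    [0, 0, 0, 0, -0.13, 0.9, 10],
    [0, 0, 0, 0, -0.12, 0.9, 10],
    [0, 0, 0, 0, 0, 0.9, 10],
    [0, 0, 0, 0, 0, 0.7, 10],
    [0, 0, 0, 0, 0, 0.2, 10],
    [0, 0, 0, 0, 0, 0, 10],
    [0, 0, 0, 0, 0, 0, 10],
  ],
)

```text
time: 9.65
ee_pos: [0.5424, -0.1261, 0.173]
eef_rot: [-2.157, 1.748, -0.389]
wrist_force: [0.4, -0.3, -0.5]
finger_gap: 0.29
```

```bash
python3 - <<'E'
from lib import *
P=[]
s=snap("side","4");st,R,tip=report(1);t=snap("top","4");report(1)
print(proj(s,[tip,H[0]]),proj(t,[tip,H[0]]))
cv2.imwrite("pics/s4.png",np.hstack([crop(s,305,185,80,75,5),crop(t,340,220,80,75,5)]))
E
```

```text
t 9.7 tip in hole1 frame mm [ 2.8 -0.4 15.5] ee [ 0.5425 -0.1262  0.1734] F plate [-0.9 -0.  -1.5] gap 0.288
tool z vs -n, plate axes [[0.0, -1.0, 0.001], [-1.0, -0.0, -0.001], [0.001, -0.001, -1.0]] toolshift to mouth/20mm [-0.023  0.142  0.776]
t 9.75 tip in hole1 frame mm [ 2.8 -0.5 15.6] ee [ 0.5424 -0.1263  0.1735] F plate [ 0.1  0.1 -1.1] gap 0.289
tool z vs -n, plate axes [[-0.0, -1.0, 0.001], [-1.0, 0.0, -0.001], [0.001, -0.001, -1.0]] toolshift to mouth/20mm [-0.027  0.143  0.781]
[[342.92924449 225.06492702]
 [341.0925219  229.1782372 ]] [[369.81641865 249.85266189]
 [368.81658633 249.17810764]]
```

View pics/s4.png

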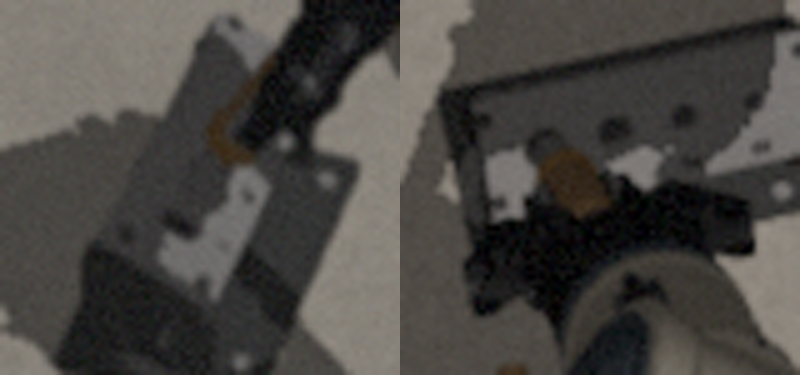

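The images are consistent with the tip just above hole 1. Its settled offset is 2.8 mm upslope. I'll correct that and push in.

send_rows(
  series=[
    [0, 0, 0, -0.02, 0.14, 0, 10],
    [0, 0, 0, 0, 0, 0.3, 10],
    [0, 0, 0, 0, 0, 0.3, 10],
    [0, 0, 0, 0, 0, 0.3, 10],
    [0, 0, 0, 0, 0, 0.3, 10],
    [0, 0, 0, 0, 0, 0.3, 10],
    [0, 0, 0, 0, 0, 0.3, 10],
    [0, 0, 0, 0, 0, 0, 10],
  ],
)

```text
time: 10.55
ee_pos: [0.5543, -0.1227, 0.1368]
eef_rot: [-2.158, 1.749, -0.385]
wrist_force: [-0.1, 0.2, -1.7]
finger_gap: 0.29
```

```bash
python3 -c "
from lib import *
report(1)"
```

```text
t 10.55 tip in hole1 frame mm [ -1.8   0.7 -22.8] ee [ 0.5543 -0.1227  0.1368] F plate [-0.8  0.2 -1.5] gap 0.29
tool z vs -n, plate axes [[-0.001, -1.0, -0.002], [-1.0, 0.001, 0.001], [-0.001, 0.002, -1.0]] toolshift to mouth/20mm [ 0.036 -0.086 -1.14 ]
```

Hole 1 takes it freely (tip 22.8 mm below the mouth, no force). Next is hole 2.

send_rows(
  series=[
    [0, 0, 0, 0, 0, -0.9, 10],
    [0, 0, 0, 0, 0, -0.9, 10],
    [0, 0, 0, 0.6, 0, 0, 10],
    [0, 0, 0, 0.6, 0, 0, 10],
    [0, 0, 0, 0.6, 0, 0, 10],
    [0, 0, 0, 0, 0, 0, 10],
    [0, 0, 0, 0, 0, 0, 10],
    [0, 0, 0, 0, 0, 0, 10],
  ],
)

```text
time: 11.35
ee_pos: [0.5469, -0.1612, 0.1702]
eef_rot: [-2.157, 1.749, -0.386]
wrist_force: [0.3, -0.3, -0.6]
finger_gap: 0.29
```

```bash
python3 -c "
from lib import *
report(2)"
```

```text
t 11.35 tip in hole2 frame mm [-1.4  0.6 14. ] ee [ 0.5469 -0.1612  0.1702] F plate [-0.1 -0.4 -0.7] gap 0.29
tool z vs -n, plate axes [[-0.001, -1.0, -0.001], [-1.0, 0.001, 0.001], [-0.001, 0.001, -1.0]] toolshift to mouth/20mm [ 0.033 -0.07   0.698]
```

send_rows(
  series=[
    [0, 0, 0, 0.03, -0.06, 0, 10],
    [0, 0, 0, 0, 0, 0.3, 10],
    [0, 0, 0, 0, 0, 0.3, 10],
    [0, 0, 0, 0, 0, 0.3, 10],
    [0, 0, 0, 0, 0, 0.3, 10],
    [0, 0, 0, 0, 0, 0.3, 10],
    [0, 0, 0, 0, 0, 0.3, 10],
    [0, 0, 0, 0, 0, 0, 10],
  ],
)

```text
time: 12.15
ee_pos: [0.5625, -0.1587, 0.1366]
eef_rot: [-2.159, 1.75, -0.384]
wrist_force: [-0.0, -3.4, -4.9]
finger_gap: 0.289
```

```bash
python3 -c "
from lib import *
report(2)"
```

```text
t 12.15 tip in hole2 frame mm [ -1.6  -0.2 -23.2] ee [ 0.5625 -0.1587  0.1366] F plate [-2.7 -3.3 -4.1] gap 0.289
tool z vs -n, plate axes [[-0.001, -1.0, -0.003], [-1.0, 0.001, 0.0], [-0.0, 0.003, -1.0]] toolshift to mouth/20mm [-0.008 -0.074 -1.159]
```

send_rows(
  series=[
    [0, 0, 0, 0, 0, 0, 10],
    [0, 0, 0, 0, 0, 0, 10],
  ],
)

```text
time: 12.35
ee_pos: [0.5624, -0.1587, 0.1375]
eef_rot: [-2.159, 1.75, -0.385]
wrist_force: [-2.5, -2.8, -5.7]
finger_gap: 0.293
```

```bash
python3 -c "
from lib import *
s=snap('side','5');st,R,tip=report(2)
print(st['moment'])
print(proj(s,[tip]))
cv2.imwrite('pics/s5.png',crop(s,305,175,80,75,8))"
```

```text
t 12.4 tip in hole2 frame mm [ -1.2  -0.2 -22.2] ee [ 0.5624 -0.1587  0.1376] F plate [-5.8 -2.8 -4.1] gap 0.289
tool z vs -n, plate axes [[-0.001, -1.0, -0.003], [-1.0, 0.001, 0.0], [-0.0, 0.003, -1.0]] toolshift to mouth/20mm [-0.009 -0.056 -1.112]
[-0.94748559  1.41057778 -0.30353406]
[[342.48899929 224.43493847]]
```

View pics/s5.png

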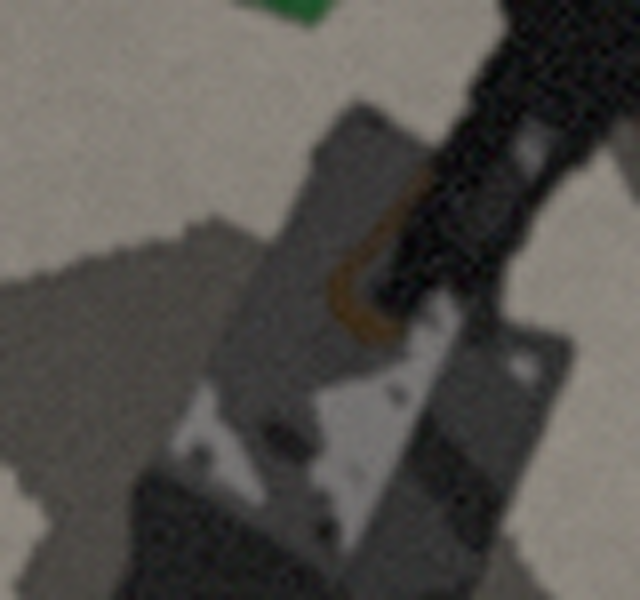

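In the side view the bar is in hole 2: hole 1 is empty at crop (290,438) and the collar stands above the plate. There is a downslope side force of about 6 N, so I'll null it to learn the true centre.

send_rows(
  series=[
    [0, 0, 0, 0.03, 0.08, 0, 10],
    [0, 0, 0, 0, 0, 0, 10],
    [0, 0, 0, 0, 0, 0, 10],
  ],
)

```text
time: 12.7
ee_pos: [0.5618, -0.1592, 0.1383]
eef_rot: [-2.157, 1.748, -0.387]
wrist_force: [-3.1, -1.5, -4.1]
finger_gap: 0.294
```

```bash
python3 -c "
from lib import *
report(2)"
```

```text
t 12.7 tip in hole2 frame mm [ -1.3  -0.5 -21.4] ee [ 0.5618 -0.1592  0.1383] F plate [-4.7 -0.8 -2.3] gap 0.294
tool z vs -n, plate axes [[-0.0, -1.0, 0.0], [-1.0, 0.0, 0.0], [-0.0, -0.0, -1.0]] toolshift to mouth/20mm [-0.028 -0.064 -1.068]
```

send_rows(
  series=[
    [0, 0, 0, 0.02, 0.12, 0, 10],
    [0, 0, 0, 0, 0, 0, 10],
    [0, 0, 0, 0, 0, 0, 10],
    [0, 0, 0, 0, 0, 0, 10],
  ],
)

```text
time: 13.1
ee_pos: [0.5603, -0.1602, 0.1381]
eef_rot: [-2.157, 1.747, -0.39]
wrist_force: [-0.2, -0.3, -0.1]
finger_gap: 0.289
```

```bash
python3 -c "
from lib import *
report(2)"
```

```text
t 13.1 tip in hole2 frame mm [ -2.7  -1.3 -20.8] ee [ 0.5603 -0.1602  0.1381] F plate [-0.3 -0.3  0.1] gap 0.289
tool z vs -n, plate axes [[0.0, -1.0, 0.002], [-1.0, -0.0, -0.001], [0.001, -0.002, -1.0]] toolshift to mouth/20mm [-0.064 -0.138 -1.039]
```

send_rows(
  series=[
    [0, 0, 0, 0, 0.12, 0, 10],
    [0, 0, 0, 0, 0, 0, 10],
    [0, 0, 0, 0, 0, 0, 10],
    [0, 0, 0, 0, 0, 0, 10],
  ],
)

```text
time: 13.5
ee_pos: [0.5585, -0.1606, 0.1372]
eef_rot: [-2.156, 1.747, -0.39]
wrist_force: [4.9, 1.6, 1.7]
finger_gap: 0.287
```

```bash
python3 -c "
from lib import *
report(2)"
```

```text
t 13.5 tip in hole2 frame mm [ -4.7  -1.3 -20.8] ee [ 0.5585 -0.1606  0.1372] F plate [ 5.3  0.5 -0.6] gap 0.287
tool z vs -n, plate axes [[-0.0, -1.0, 0.003], [-1.0, 0.0, -0.001], [0.001, -0.003, -1.0]] toolshift to mouth/20mm [-0.065 -0.239 -1.04 ]
```

Contact on both sides within about 2–3 mm of travel points to a 16 mm bar, with the true centre at about (-2.8,-1.1) mm in my frame. I'll recentre, then try hole 3.

send_rows(
  series=[
    [0, 0, 0, 0, -0.09, 0, 10],
    [0, 0, 0, 0, 0, -0.8, 10],
    [0, 0, 0, 0, 0, -0.85, 10],
    [0, 0, 0, 0.6, 0, 0, 10],
    [0, 0, 0, 0.6, 0, 0, 10],
    [0, 0, 0, 0.6, 0, 0, 10],
    [0, 0, 0, 0, 0, 0, 10],
    [0, 0, 0, 0, 0, 0, 10],
  ],
)

```text
time: 14.3
ee_pos: [0.5528, -0.1989, 0.1654]
eef_rot: [-2.157, 1.75, -0.384]
wrist_force: [0.8, -0.2, -0.7]
finger_gap: 0.286
```

```bash
echo "H=H+RP@np.array([-.0028,-.0011,0])" >> lib.py; python3 -c "
from lib import *
report(3)"
```

```text
t 14.3 tip in hole3 frame mm [-2.7 -0.3 10.5] ee [ 0.5528 -0.1989  0.1654] F plate [ 0.4 -0.4 -0.9] gap 0.286
tool z vs -n, plate axes [[-0.002, -1.0, -0.002], [-1.0, 0.002, 0.001], [-0.001, 0.002, -1.0]] toolshift to mouth/20mm [-0.013 -0.134  0.523]
```

send_rows(
  series=[
    [0, 0, 0, 0, 0, 0, 10],
    [0, 0, 0, 0, 0, 0, 10],
    [0, 0, 0, 0, 0, 0, 10],
  ],
)

```text
time: 14.6
ee_pos: [0.5531, -0.1981, 0.1668]
eef_rot: [-2.158, 1.748, -0.388]
wrist_force: [-0.3, 0.5, -2.3]
finger_gap: 0.289
```

```bash
python3 -c "
from lib import *
report(3)"
```

```text
t 14.6 tip in hole3 frame mm [-1.5  0.3 11.6] ee [ 0.5531 -0.1981  0.1668] F plate [-1.2  0.6 -2. ] gap 0.289
tool z vs -n, plate axes [[0.0, -1.0, 0.0], [-1.0, -0.0, 0.0], [-0.0, -0.0, -1.0]] toolshift to mouth/20mm [ 0.017 -0.073  0.578]
```

send_rows(
  series=[
    [0, 0, 0, 0.01, -0.07, 0, 10],
    [0, 0, 0, 0, 0, 0.25, 10],
    [0, 0, 0, 0, 0, 0.25, 10],
    [0, 0, 0, 0, 0, 0.15, 10],
    [0, 0, 0, 0, 0, 0.15, 10],
    [0, 0, 0, 0, 0, 0.1, 10],
    [0, 0, 0, 0, 0, 0, 10],
    [0, 0, 0, 0, 0, 0, 10],
  ],
)

```text
time: 15.4
ee_pos: [0.5616, -0.1968, 0.1536]
eef_rot: [-2.158, 1.747, -0.389]
wrist_force: [-10.9, 2.0, 11.2]
finger_gap: 0.288
```

```bash
python3 -c "
from lib import *
report(3)"
```

```text
t 15.4 tip in hole3 frame mm [ 0.8 -0.2 -4. ] ee [ 0.5616 -0.1968  0.1536] F plate [-4.6  4.2 14.5] gap 0.288
tool z vs -n, plate axes [[0.001, -1.0, 0.001], [-1.0, -0.001, -0.001], [0.001, -0.001, -1.0]] toolshift to mouth/20mm [-0.01   0.039 -0.201]
```

send_rows(
  series=[
    [0, 0, 0, -0.01, 0.03, 0.15, 10],
    [0, 0, 0, 0, 0, 0.1, 10],
    [0, 0, 0, 0, 0, 0, 10],
    [0, 0, 0, 0, 0, 0, 10],
  ],
)

```text
time: 15.8
ee_pos: [0.5645, -0.1967, 0.1538]
eef_rot: [-2.156, 1.743, -0.398]
wrist_force: [-17.8, 2.3, 25.7]
finger_gap: 0.284
```

```bash
python3 -c "
from lib import *
s=snap('side','6');st,R,tip=report(3)
cv2.imwrite('pics/s6.png',crop(s,305,165,80,75,6))"
```

```text
t 15.85 tip in hole3 frame mm [ 4.  -0.9 -5.1] ee [ 0.5645 -0.1967  0.1538] F plate [-4.2  6.2 29.9] gap 0.287
tool z vs -n, plate axes [[0.003, -1.0, 0.007], [-1.0, -0.003, -0.004], [0.004, -0.007, -1.0]] toolshift to mouth/20mm [-0.043  0.196 -0.255]
```

View pics/s6.png

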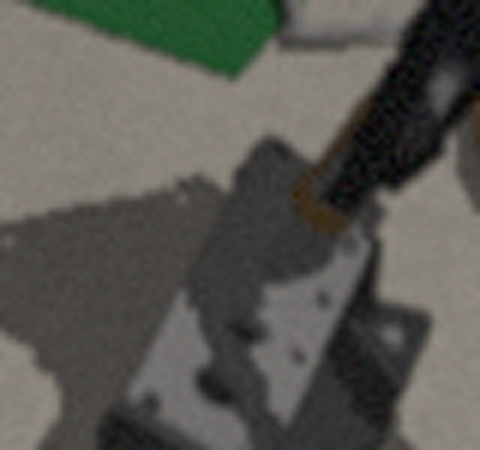

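Hole 3 refuses it: 30 N of push, with the tip stopped about 4–5 mm in at the taper. In the crop, holes 1 (215,385) and 2 (245,330) are empty and the tip sits on hole 3. The arm yielded upslope, so I'll back off and repeat a gentle centred press to be sure.

send_rows(
  series=[
    [0, 0, 0, 0, 0, -0.4, 10],
    [0, 0, 0, 0, 0, -0.4, 10],
    [0, 0, 0, 0, 0, 0, 10],
    [0, 0, 0, 0, 0, 0, 10],
    [0, 0, 0, 0, 0, 0, 10],
    [0, 0, 0, 0, 0, 0, 10],
  ],
)

```text
time: 16.45
ee_pos: [0.5565, -0.1976, 0.1597]
eef_rot: [-2.158, 1.749, -0.385]
wrist_force: [0.1, -0.6, -2.2]
finger_gap: 0.289
```

```bash
python3 -c "
from lib import *
snap('top','7');s=snap('side','7');st,R,tip=report(3)
print(proj(s,[tip,tip-R[:,2]*.05]))
cv2.imwrite('pics/s7.png',np.hstack([crop(s,320,165,60,60,6),crop(load('top7'),360,210,60,60,6)]))"
```

```text
t 16.55 tip in hole3 frame mm [-1.2  0.2  4. ] ee [ 0.5566 -0.1976  0.1601] F plate [ 0.1 -0.3 -0.6] gap 0.288
tool z vs -n, plate axes [[-0.001, -1.0, -0.001], [-1.0, 0.001, 0.001], [-0.001, 0.001, -1.0]] toolshift to mouth/20mm [ 0.009 -0.059  0.2  ]
[[352.77698651 209.85458967]
 [361.88343938 198.55003214]]
```

View pics/s7.png

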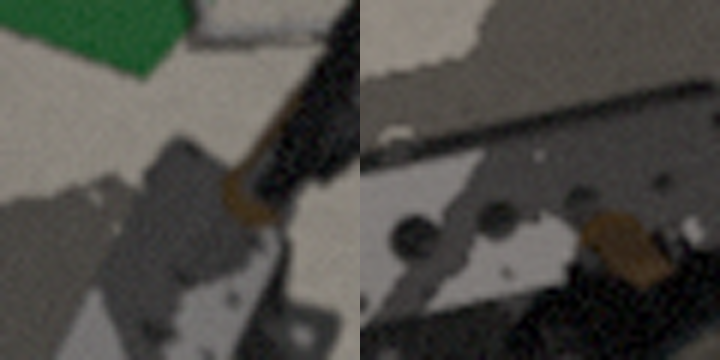

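The top view shows holes 1, 2 and 4 clear, with the bar leading to hole 3 at crop (581,196). The collar in the side view is at crop (247,197) against a predicted (251,201), so the grip hasn't slipped noticeably. Now the gentle press.

send_rows(
  series=[
    [0, 0, 0, 0.01, -0.05, 0, 10],
    [0, 0, 0, 0, 0, 0.15, 10],
    [0, 0, 0, 0, 0, 0.12, 10],
    [0, 0, 0, 0, 0, 0.1, 10],
    [0, 0, 0, 0, 0, 0, 10],
    [0, 0, 0, 0, 0, 0, 10],
  ],
)

```text
time: 17.15
ee_pos: [0.5607, -0.1973, 0.1563]
eef_rot: [-2.158, 1.747, -0.39]
wrist_force: [-6.1, 0.5, 7.1]
finger_gap: 0.29
```

```bash
python3 -c "
from lib import *
report(3)"
```

```text
t 17.15 tip in hole3 frame mm [ 1.1 -0.5 -1.2] ee [ 0.5607 -0.1973  0.1563] F plate [-2.3  1.8  8.9] gap 0.29
tool z vs -n, plate axes [[0.0, -1.0, 0.001], [-1.0, -0.0, -0.001], [0.001, -0.001, -1.0]] toolshift to mouth/20mm [-0.023  0.054 -0.062]
```

The press is at 9 N with the tip within 2 mm of hole 3's mouth, so it is refused. I'll go back to hole 2.

send_rows(
  series=[
    [0, 0, 0, 0, 0, -0.5, 10],
    [0, 0, 0, 0, 0, -0.4, 10],
    [0, 0, 0, -0.6, 0, 0, 10],
    [0, 0, 0, -0.6, 0, 0, 10],
    [0, 0, 0, -0.6, 0, 0, 10],
    [0, 0, 0, 0, 0, 0, 10],
    [0, 0, 0, 0, 0, 0, 10],
    [0, 0, 0, 0, 0, 0, 10],
  ],
)

```text
time: 17.95
ee_pos: [0.5458, -0.1634, 0.1707]
eef_rot: [-2.158, 1.748, -0.388]
wrist_force: [-0.1, 1.3, -1.2]
finger_gap: 0.289
```

send_rows(
  series=[
    [0, 0, 0, 0, 0, 0, 10],
    [0, 0, 0, 0, 0, 0, 10],
  ],
)

```text
time: 18.15
ee_pos: [0.5458, -0.1638, 0.1707]
eef_rot: [-2.157, 1.749, -0.387]
wrist_force: [0.1, 0.8, -1.7]
finger_gap: 0.289
```

```bash
python3 -c "
from lib import *
report(2)"
```

```text
t 18.15 tip in hole2 frame mm [ 0.2 -0.6 15.1] ee [ 0.5458 -0.1638  0.1707] F plate [-0.5  0.8 -1.6] gap 0.289
tool z vs -n, plate axes [[-0.001, -1.0, -0.0], [-1.0, 0.001, -0.0], [0.0, 0.0, -1.0]] toolshift to mouth/20mm [-0.031  0.008  0.753]
```

Well centred. Insert part way and check forces.

send_rows(
  series=[
    [0, 0, 0, -0.02, 0, 0, 10],
    [0, 0, 0, 0, 0, 0.4, 10],
    [0, 0, 0, 0, 0, 0.3, 10],
    [0, 0, 0, 0, 0, 0.3, 10],
    [0, 0, 0, 0, 0, 0.4, 10],
    [0, 0, 0, 0, 0, 0.4, 10],
    [0, 0, 0, 0, 0, 0, 10],
    [0, 0, 0, 0, 0, 0, 10],
  ],
)

```text
time: 18.95
ee_pos: [0.5613, -0.1598, 0.1377]
eef_rot: [-2.156, 1.748, -0.388]
wrist_force: [5.4, -0.3, -1.3]
finger_gap: 0.289
```

```bash
python3 -c "
from lib import *
report(2)"
```

```text
t 18.95 tip in hole2 frame mm [  0.8   0.1 -21.6] ee [ 0.5613 -0.1598  0.1377] F plate [ 4.2 -1.4 -3.4] gap 0.289
tool z vs -n, plate axes [[-0.0, -1.0, 0.001], [-1.0, 0.0, -0.0], [0.0, -0.001, -1.0]] toolshift to mouth/20mm [ 0.005  0.039 -1.079]
```

send_rows(
  series=[
    [0, 0, 0, 0.01, -0.06, 0, 10],
    [0, 0, 0, 0, 0, 0.3, 10],
    [0, 0, 0, 0, 0, 0.3, 10],
    [0, 0, 0, 0, 0, 0.3, 10],
    [0, 0, 0, 0, 0, 0.2, 10],
    [0, 0, 0, 0, 0, 0.1, 10],
    [0, 0, 0, 0, 0, 0, 10],
    [0, 0, 0, 0, 0, 0, 10],
  ],
)

```text
time: 19.75
ee_pos: [0.5714, -0.1577, 0.1168]
eef_rot: [-2.158, 1.748, -0.387]
wrist_force: [-0.4, -1.0, -0.7]
finger_gap: 0.29
```

```bash
python3 -c "
from lib import *
report(2)"
```

```text
t 19.75 tip in hole2 frame mm [  1.2  -0.  -44.9] ee [ 0.5714 -0.1577  0.1168] F plate [-0.8 -0.9 -0.4] gap 0.29
tool z vs -n, plate axes [[-0.0, -1.0, -0.001], [-1.0, 0.0, 0.0], [-0.0, 0.001, -1.0]] toolshift to mouth/20mm [-1.000e-03  6.200e-02 -2.247e+00]
```

Free of forces. Push until the collar presses on the plate.

send_rows(
  series=[
    [0, 0, 0, 0, 0, 0.15, 10],
    [0, 0, 0, 0, 0, 0.12, 10],
    [0, 0, 0, 0, 0, 0.12, 10],
    [0, 0, 0, 0, 0, 0.1, 10],
    [0, 0, 0, 0, 0, 0, 10],
    [0, 0, 0, 0, 0, 0, 10],
  ],
)

```text
time: 20.35
ee_pos: [0.575, -0.1578, 0.1125]
eef_rot: [-2.159, 1.748, -0.391]
wrist_force: [-23.8, 0.4, 21.1]
finger_gap: 0.29
```

```bash
python3 -c "
from lib import *
report(2)"
```

```text
t 20.35 tip in hole2 frame mm [  2.7  -1.  -50.3] ee [ 0.575  -0.1578  0.1125] F plate [-12.1   5.3  28.9] gap 0.29
tool z vs -n, plate axes [[0.001, -1.0, 0.001], [-1.0, -0.001, -0.002], [0.002, -0.001, -1.0]] toolshift to mouth/20mm [-0.045  0.131 -2.515]
```

The collar is seated at tip z −50.3 mm with 29 N. I'll ease the load, open, and back off along the normal.

send_rows(
  series=[
    [0, 0, 0, 0, 0.05, -0.12, 10],
    [0, 0, 0, 0, 0, 0, 10],
    [0, 0, 0, 0, 0, 0, 60],
    [0, 0, 0, 0, 0, 0, 60],
    [0, 0, 0, 0, 0, 0, 60],
    [0, 0, 0, 0, 0, 0, 60],
    [0, 0, 0, 0, 0, 0, 60],
    [0, 0, 0, 0, 0, 0, 60],
  ],
)

```text
time: 21.15
ee_pos: [0.5738, -0.1573, 0.1096]
eef_rot: [-2.157, 1.748, -0.387]
wrist_force: [-0.3, 0.3, 0.9]
finger_gap: 0.701
```

send_rows(
  series=[
    [0, 0, 0, 0, 0, -0.5, 60],
    [0, 0, 0, 0, 0, -0.8, 60],
    [0, 0, 0, 0, 0, -1, 60],
    [0, 0, 0, 0, 0, -1, 60],
    [0, 0, 0, 0, 0, -1, 60],
    [0, 0, 0, 0, 0, -1, 60],
    [0, 0, 0, 0, 0, -1, 60],
    [0, 0, 0, 0, 0, -1, 60],
  ],
)

```text
time: 21.95
ee_pos: [0.5128, -0.1702, 0.2439]
eef_rot: [-2.157, 1.748, -0.389]
wrist_force: [0.7, -0.5, 0.1]
finger_gap: 0.704
```

```bash
python3 - <<'E'
from lib import *
s=snap('side','8');t=snap('top','8');report(2)
n=RP[:,2]
print("predicted handle top s,t",proj(s,[H[1]+n*.07,H[1]]),proj(t,[H[1]+n*.07,H[1]]))
cv2.imwrite('pics/s8.png',np.hstack([crop(s,290,160,100,100,4),crop(t,340,200,100,100,4)]))
E
```

```text
t 22.05 tip in hole2 frame mm [ 2.8 -1.3 97.9] ee [ 0.5136 -0.1709  0.2467] F plate [-0.4 -0.   0.9] gap 0.704
tool z vs -n, plate axes [[0.001, -1.0, 0.005], [-1.0, -0.001, -0.005], [0.005, -0.005, -1.0]] toolshift to mouth/20mm [-0.087  0.166  4.894]
predicted handle top s,t [[359.9055131  203.95590815]
 [347.02537312 219.78267113]] [[388.84364205 255.13536063]
 [383.36336341 246.96563229]]
```

View pics/s8.png

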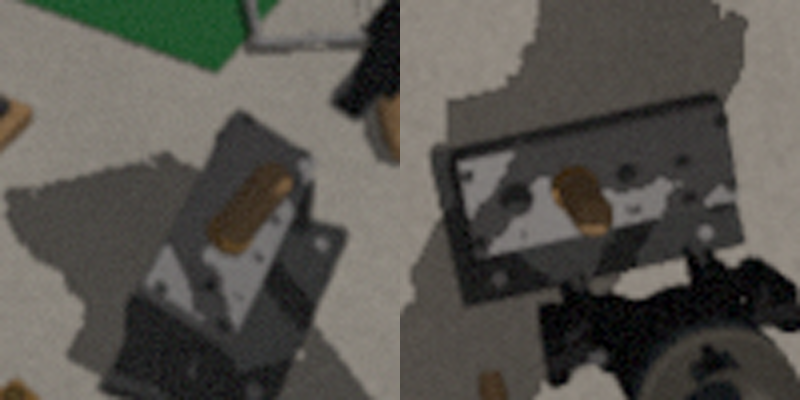

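The mandrel stands in hole 2. Its handle top is at side crop (282,180) against a predicted (280,176), and at top crop (592,225) against (595,220). The collar is on the plate, holes 1, 3 and 4 are empty, and the gripper is clear. Handing in.

```bash
python3 -c "
from workcell import ctrl,state
print(ctrl.close_job(),state()['time'])"
```

```text
the job is handed in; nothing more can be done
the job is handed in; nothing more can be done
```

The mandrel from the single block has a 16 mm bar. It now stands in hole 2 (18 mm) with its collar on the plate, and I handed the job in at about 22 s of the 61 s allowed. No verdict is reported.

- **Gauging:** the bar went through hole 1 with no force. It also went through hole 2, with about 2–3 mm of side play. Hole 3 (14 mm) refused it twice: once at up to 30 N, and once in a gentler centred press at 9 N.
- **Final seating:** I pushed it back into hole 2 until the collar pressed on the plate. The tip was then about 50 mm below the mouth, with 29 N on the wrist. I released it and backed off along the plate normal.
- **Last checks:** both views show the mandrel square in hole 2, within about 1–1.5 pixels (roughly 2–3 mm) of where it was predicted. Holes 1, 3 and 4 are empty and the gripper is clear. I did not aim for the spares or the bystanders, and I did not measure them again at the end.
- **What disagreed:** the camera-based hole positions were off by about 3 mm, which I corrected by feel in hole 2. During the hard press on hole 3 the arm gave way about 4 mm upslope, which is why I repeated that test. My depth readings there ranged from 1 to 5 mm.

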